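# Roll the setting vise's wheel to the gauge mark

### The job

Close the small setting vise to its gauge mark: press a fingertip on top of the knurled brass wheel and roll it towards the jaws, stroke after stroke, until the red pointer of the moving jaw stands in the yellow gauge band, then take the finger away. Do not push the jaw itself or shift the yellow mark, and leave the insert on the vise bed and everything else on the bench where it is; nothing is to be gripped or lifted.

Things in the scene. Friction and masses are not known exactly. Their poses are not given: they have to be found in the camera images.
- fixture: small setting vise screwed to the bench: aluminium bed 110 x 280 x 18 mm. Origin: centre of the bed's underside. x: width, z: up, y: along the bed; the fixed jaw stands at the -y end (inner face at y = -110 mm, top 62 mm above the bench), a blue end block at the +y end (top 40 mm)
- jaw: moving steel jaw 70 x 26 mm, 35 mm high, top 62 mm above the bench, with a carriage behind it (+y) whose blue cheeks (10 mm thick, 80 mm long, tops 59 mm above the bench) flank the wheel. Slides along the vise's y, 60 mm of travel. Origin: bottom edge of the face towards the fixed jaw; gap 75 mm fully open. It dips a few mm while the wheel is pressed
- wheel: brass knurled wheel, 56 mm diameter, 30 mm wide, riding on the jaw's carriage; origin on its axle, along the vise's x. Rolling its top to -y of the vise closes the gap, to +y opens it, through a rack: 8 mm of jaw per radian; the fingertip must go 4.5 mm for 1 mm of jaw (3.5 mm over the wheel, 1 mm along with it). It stays where it is left
- wheel_top (a point): highest point of the wheel, 84 mm above the bench when nobody presses, 72 mm on the +y side of jaw. Moves with the carriage, does not turn; axes as the vise. The carriage is sprung: pressed down there it sinks up to 9 mm (3 N at first, then 0.7 N per mm) and comes back up. A press of some 5 mm gives enough grip to roll the wheel
- pointer (a point): tip of the thin red pointer (3 mm wide along y) that the moving jaw carries over the white scale on the vise's +x side, 29 mm above the bench when the wheel is not pressed; axes as the vise
- mark (a point): middle of the yellow gauge band (7 mm wide along y), 29 mm above the bench. The yellow flag, 7 mm thick, begins 1.5 mm beyond the pointer's tip on the vise's +x edge; it stays put. The setting is right when pointer and mark have the same y in the vise's frame; at the start the pointer stands 14 to 37 mm on the +y side. Axes as the vise
- insert: copper-coloured mould insert, loose block 36 x 14 x 24 mm (x, y, z of the vise) standing on the vise bed against the fixed jaw; origin centre of its underside; leave it alone
- screwdriver: green-handled screwdriver, 160 mm long, lying loose on the bench on the vise's +x side; bystander
- oil: amber oil bottle, 32 mm diameter, 62 mm tall, loose, upright; bystander; origin centre of its underside
- disc: black rubber abrasive ring, 68 mm diameter, 10 mm thick, lying loose; bystander
- pen_green: marker pen with green cap, 130 mm long, 13 mm thick, lying loose; bystander
- pen_blue: marker pen with blue cap, 130 mm long, 13 mm thick, lying loose; bystander
- bur_block: wooden block 100 x 60 x 24 mm with eight burs standing in it, 60 mm tall in all, loose; bystander
- handpiece: black and steel grinder handpiece, 160 mm long, 26 mm thick, lying loose; bystander

How it is judged:
By the outcome, as a careful person would: the job done as asked, in the order asked, and still so for the second after the job is handed in, with the robot touching nothing.
It also fails if it takes over 54 s, if anything falls off the work surface, if the arm or the gripper's body presses on something with over 40 N, if the wrist force passes 120 N, or if a joint passes its speed limit or range.

### The arm

A 6-joint arm with a two-finger parallel gripper is mounted at the origin on the work surface. World frame = base frame: x ahead of the robot, y to its left, z up, the work surface at z = 0. Lengths are in m, angles in rad, forces in N, time in s.
With the tool pointing down it reaches from about 0.3 to 0.875 m from the base axis. Payload 6.4 kg.
Tool frame: the origin (TCP) lies at the centre of the arm's flange, where the gripper is bolted on; the fingertips stand 173 mm ahead of it and the grasp point (between the pads) lies 155 mm ahead of it (ctrl.pinch_z is the distance from the TCP to the grasp point, in m); z points along the fingers, y is the direction in which the jaws open and shut (so a half turn about z gives the same grasp; the last joint's range is limited). The gripper opens to 85 mm and grips with 20 to 120 N. Pads are 22 mm wide; open, the fingers measure 114 mm over their backs; the gripper's body (76 mm by 85 mm) begins 54 mm behind the grasp point. The pads swing forward as they close: fully open they stand 13 mm farther back than shut.
Start: joints at [0.957, 0.181, 1.607, -0, 1.354, -0.206], TCP at [0.228, 0.528, 0.405] pointing down, gripper open.
Joint ranges: [-2.99, 2.99], [-0.89, 2.07], [0.3, 2.58], [-1.14, 4.28], [0, 2.63], [-3.12, 3.12]. Speed limits (rad/s): [2.57, 2.57, 3.01, 3.14, 3.14, 3.14].

### API

Orientations are given as a unit quaternion [w, x, y, z].
In Python, from bench import ctrl gives the robot as it stands.
- The arm moves only by the tool drive_tool, never from a script. Its argument "commands" is a list that holds one entry, the list of rows, each a list of 7 numbers: the shift along the tool's x, y, z in units of 50 mm (1.0 is 50 mm), then the turn, a rotation vector about the tool's x, y, z in units of 8 degrees (1.0 is 8 degrees), then the closure in counts, from 0 (fully open) to 255 (shut). A call has 1 to 10 rows; each row shifts and turns the commanded pose from where the row before left it, along the tool's axes as they then stand; what a row does not reach is not made up. A row lasts 1/10 s, in which the tool goes at most 50 mm and 8.59 degrees, less where a joint would pass 70% of its speed; a pose out of reach is approached as far as the arm can. A call is refused whole if a number of a shift passes 1 or a number of a turn 1, either way. A call with a gripper value outside its range is refused whole. The fingers move at their own pace and stop on an object; the grip force is fixed at half the most. Time passes only in rows, so rows that do not move let the fingers close. It gives the time, the measured TCP pose, the force and the opening at its end, in the units of the state.
- ctrl.get_obs(): the state, without advancing time (a new reading comes with each control period).
- ctrl.camera(name): name is "scene" or "side" or "wrist"; returns a dict with "pixels" (400x640x3 uint8, red, green, blue), "depth" (400x640 float32, m along the optical axis (not along the pixel's ray), 0 where there is no reading), "intrinsics" (3x3 intrinsics, pixels), "k1" (the pictures are not rectified: a ray, as slopes to the right and down, at radius r is drawn at 1 + k1 r^2 times it, then the intrinsics apply), "R" (3x3) and "t" (3): a world point X has camera coordinates R X + t; the wrist camera has in their place "tool_from_camera" (4x4, takes a point from camera to tool coordinates, whose origin is the TCP and whose axes are the flange's). Camera axes: x right, y down, z forward; pixel columns grow to the right and rows downward; lengths in m; the calibration is good to about 2 mm. A picture is of the moment at which its call begins: read the wrist's pose just before it.
- ctrl.hand_in(): hands the job in, once; it reports no verdict.
The state is a dict: "time_s": time; "q": joint angles; "dq": joint speeds; "joint_efforts": joint torques, N m; "eef_pos": TCP position; "eef_rot": TCP orientation; "wrist_force": force on the tool from outside, world axes, zero at the start; "torque": the same for the moment, N m; "opening": opening from 0.0 (shut) to 1.0 (fully open).
Only numpy, scipy, OpenCV 4.12 (cv2) and the standard library are available. Lean on these libraries where they do the work, as an engineer would, in place of code of your own. Each camera call takes 0.05 s, during which the arm holds its last target. There are 200 camera calls.

## Working session

There is one attempt and no reset: what is moved stays moved. The work goes in short steps, Python scripts to look and compute and a tool call to move; the robot and the scene stay as the last step left them, time stands still between calls to the robot, and variables do not carry over. Pictures are saved under pics/ and viewed, about 8 in all and at most 12, crops included, and the job is handed in when it is done.

Besides the shell and the picture viewer there is one more tool, called after ">>>" as name(argument=value, ...) on one line, values as JSON. drive_tool: Moves the arm, as the interface text tells. Its arguments: {"type":"object","properties":{"commands":{"type":"array","items":{"type":"array","items":{"type":"array","items":{"type":"number"}}}}},"required":["commands"]}

```bash
mkdir -p pics; cat > h.py <<'E'
import numpy as np, cv2
from bench import ctrl
def snap(name,fn=None,crop=None,scale=1):
    o=ctrl.get_obs(); c=ctrl.camera(name); c['obs']=o
    np.savez(''+name+'.npz',**{k:v for k,v in c.items() if k!='obs'})
    if fn:
        im=c['pixels'][:,:,::-1]
        if crop: im=im[crop[1]:crop[3],crop[0]:crop[2]]
        cv2.imwrite('pics/'+fn,cv2.resize(im,None,fx=scale,fy=scale,interpolation=cv2.INTER_CUBIC))
    return c
def ray(c,u,v):
    K=c['intrinsics'];k=float(c['k1']); xd=np.array([(u-K[0,2])/K[0,0],(v-K[1,2])/K[1,1]]);x=xd.copy()
    for _ in range(30): x=xd/(1+k*(x@x))
    return np.array([x[0],x[1],1.])
def at_z(c,u,v,z):
    r=ray(c,u,v);R=c['R'];t=c['t'];o=-R.T@t;d=R.T@r
    return o+d*(z-o[2])/d[2]
def at_depth(c,u,v):
    d=c['depth'][int(round(v)),int(round(u))]
    return c['R'].T@(ray(c,u,v)*d-c['t'])
E
python3 - <<'E'
from h import *
o=ctrl.get_obs();print(o['time_s'],o['eef_pos'],o['eef_rot'],o['opening'])
for n in('scene','side'):
    c=snap(n,n+'0.png',None,1.25);print(n,-c['R'].T@c['t'],c['R'][2],c['intrinsics'][0,0])
E
```

```text
0.0 [0.22786233 0.52765165 0.40380111] [-3.46160029e-04  2.02493466e-01  9.79283237e-01 -7.85929818e-04] 0.9989618408005644
scene [1.12885527 0.52363897 0.78162457] [-0.5628421  -0.49036    -0.66539901] 387.0084636578369
side [ 0.52983156 -0.74462908  0.83112254] [ 0.00492406  0.71961329 -0.69435759] 374.807724883004
```

View pics/scene0.png

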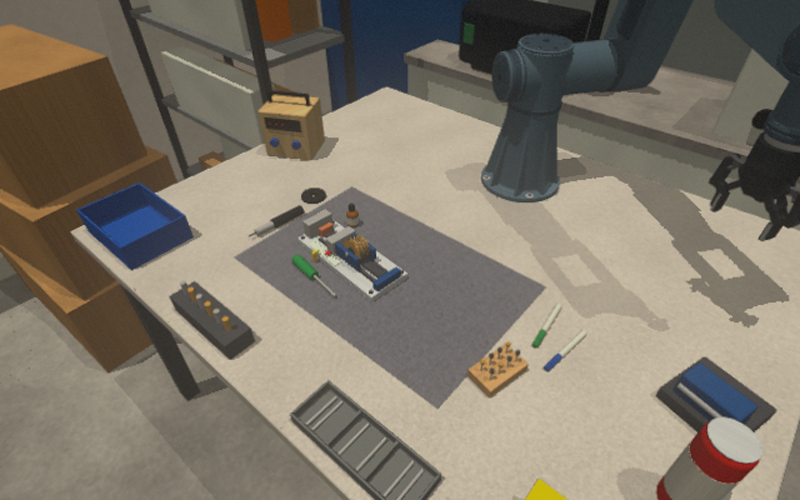

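View pics/side0.png

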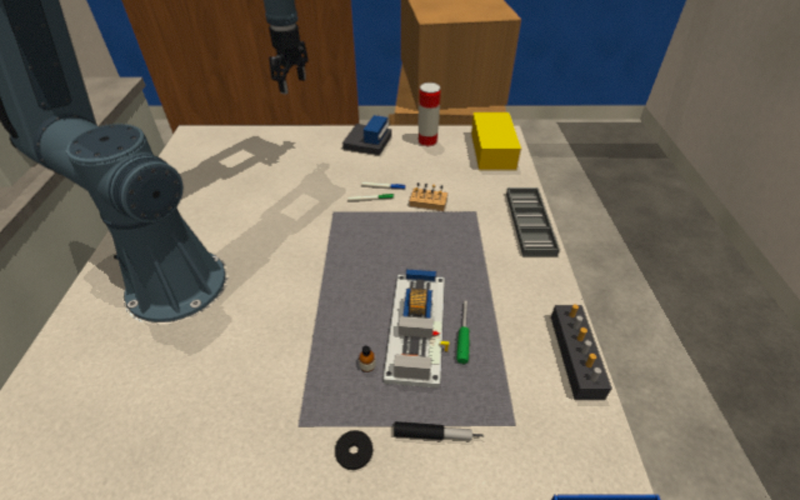

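The scene and side views show the vise near side-view pixel (415,330), nearly parallel to the world axes. The blue end block is at the far (+y) end and the fixed jaw at the near end. The wheel is at (418,302), the red pointer at (435,334) and the yellow mark at (445,345).

```bash
python3 - <<'E'
from h import *
c=snap('side','side1.png',(300,208,384,312),5.5)
s=snap('scene','scene1.png',(232,160,332,244),7)
E
```

```text
(no output)
```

View pics/side1.png

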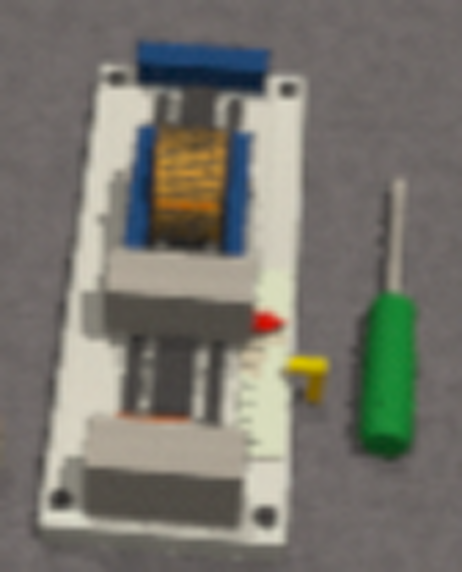

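View pics/scene1.png

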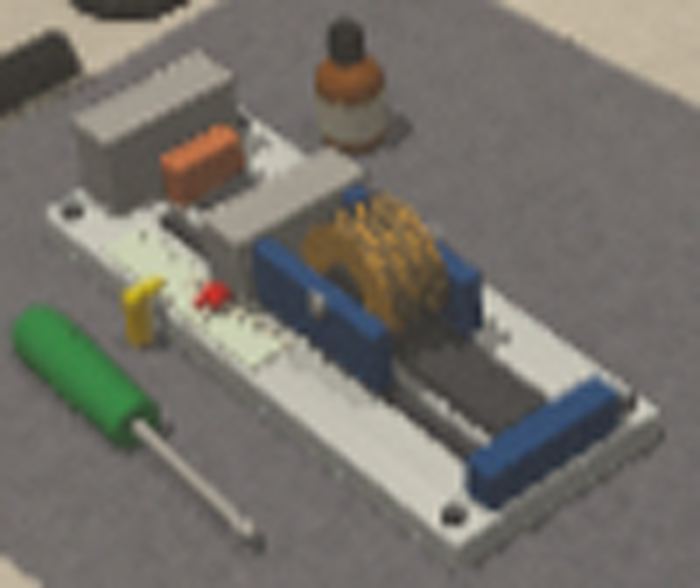

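The crops show the bed corners. In side1 they are about (103,65), (305,78), (283,542) and (40,527). The pointer tip is at (285,324), and the flag's inner tip at (287,365). In scene1 the corners are (48,208), (658,408) and (458,548), with the pointer tip near (200,300) and the flag near (145,285).

```bash
cat >> h.py <<'E'
def load(n): return dict(np.load(''+n+'.npz'))
def un(x,y,s,ox,oy): return (x+.5)/s-.5+ox,(y+.5)/s-.5+oy
E
python3 - <<'E'
from h import *
np.set_printoptions(precision=4,suppress=True)
c=load('side');s=load('scene')
A=lambda x,y,z:at_z(c,*un(x,y,5.5,300,208),z)
B=lambda x,y,z:at_z(s,*un(x,y,7,232,160),z)
for n,p,z in(('TL',(103,65),.018),('TR',(305,78),.018),('BR',(286,543),.018),('BL',(40,527),.018),('ptr tip',(285,324),.029),('flag',(287,366),.029),('flagR',(326,362),.029),
  ('jaw far L',(112,250),.062),('jaw far R',(257,253),.062),('jaw near L',(104,290),.062),('jaw near R',(252,296),.062),('wheel c',(190,165),.084)):print('side',n,A(*p,z))
for n,p,z in(('+x-y',(48,208),.018),('-x+y',(658,408),.018),('+x+y',(458,548),.018),('ptr tip',(200,300),.029),('flag',(145,285),.029),('jaw topface +x',(240,240),.062),('jaw -x far',(362,172),.062)):print('scene',n,B(*p,z))
# depth cloud of wheel / colour masks
for n,C in(('side',c),('scene',s)):
    im=C['pixels'].astype(int);h=cv2.cvtColor(C['pixels'],cv2.COLOR_RGB2HSV)
    for nm,lo,hi in(('red',(0,190,120),(6,255,255)),('yel',(24,170,120),(33,255,255)),('brass',(12,100,60),(22,255,255))):
        m=cv2.inRange(h,lo,hi)>0
        P=[]
        for v,u in np.argwhere(m):
            p=at_depth(C,u,v)
            if .4<p[0]<.75 and -.2<p[1]<.3 and .02<p[2]<.1: P.append(p)
        if P:P=np.array(P);print(n,nm,len(P),P.mean(0),P.min(0),P.max(0))
E
```

```text
side TL [0.524  0.0124 0.018 ]
side TR [0.6321 0.0026 0.018 ]
side BR [ 0.6048 -0.2736  0.018 ]
side BL [ 0.4968 -0.2654  0.018 ]
side ptr tip [ 0.6105 -0.1651  0.029 ]
side flag [ 0.6099 -0.1888  0.029 ]
side flagR [ 0.6282 -0.1866  0.029 ]
side jaw far L [ 0.5288 -0.1466  0.062 ]
side jaw far R [ 0.5965 -0.1486  0.062 ]
side jaw near L [ 0.5251 -0.1696  0.062 ]
side jaw near R [ 0.593  -0.1733  0.062 ]
side wheel c [ 0.5657 -0.1135  0.084 ]
scene +x-y [ 0.6005 -0.2724  0.018 ]
scene -x+y [0.522  0.0137 0.018 ]
scene +x+y [0.6313 0.0056 0.018 ]
scene ptr tip [ 0.606  -0.1662  0.029 ]
scene flag [ 0.6146 -0.1908  0.029 ]
scene jaw topface +x [ 0.5931 -0.1511  0.062 ]
scene jaw -x far [ 0.5291 -0.1445  0.062 ]
side red 9 [ 0.6005 -0.1663  0.032 ] [ 0.5952 -0.1764  0.0296] [ 0.6041 -0.1611  0.0426]
side yel 19 [ 0.6195 -0.1897  0.0305] [ 0.6128 -0.1942  0.0267] [ 0.6259 -0.1851  0.033 ]
side brass 393 [0.585  0.0444 0.0545] [ 0.5501 -0.1941  0.0203] [0.6551 0.2999 0.0872]
scene red 4 [ 0.6011 -0.1633  0.031 ] [ 0.598  -0.166   0.0294] [ 0.6061 -0.1618  0.0333]
scene yel 9 [ 0.6192 -0.1878  0.0297] [ 0.6135 -0.1901  0.0269] [ 0.6256 -0.1835  0.0337]
scene brass 448 [0.5998 0.1241 0.0452] [ 0.5514 -0.1912  0.0201] [0.6549 0.2997 0.0862]
```

>>> drive_tool(commands=[[[0,0,0,0,0,1,255],[0,0,0,0,0,1,255],[0,0,0,0,0,1,255],[0,0,0,0,0,1,255],[0,0,0,0,0,1,255],[0,0,0,0,0,1,255],[0,0,0,0,0,1,255],[0,0,0,0,0,1,255],[0,0,0,0,0,1,255],[0,0,0,0,0,0,255]]])

```text
time_s: 1.2
eef_pos: [0.228, 0.5278, 0.4045]
eef_rot: [0.0, 0.74, 0.673, -0.0]
wrist_force: [0.7, 0.5, -0.1]
opening: -0.001
```

>>> drive_tool(commands=[[[-0.58,0.4,0,0,0,0,255],[-0.58,0.4,0,0,0,0,255],[-0.58,0.4,0,0,0,0,255],[-0.58,0.4,0,0,0,0,255],[-0.58,0.4,0,0,0,0,255],[-0.58,0.4,0,0,0,0,255],[-0.58,0.4,0,0,0,0,255],[-0.58,0.4,0,0,0,0,255],[-0.58,0.4,0,0,0,0,255],[-0.58,0.4,0,0,0,0,255]]])

```text
time_s: 2.2
eef_pos: [0.4004, 0.2191, 0.4048]
eef_rot: [0.0, 0.738, 0.675, 0.0]
wrist_force: [0.9, -0.1, 0.4]
opening: 0.003
```

>>> drive_tool(commands=[[[-0.5,0.4,0,0,0,0,255],[-0.5,0.4,0,0,0,0,255],[-0.5,0.4,0,0,0,0,255],[-0.5,0.4,0,0,0,0,255],[-0.5,0.4,0,0,0,0,255],[-0.5,0.4,0,0,0,0,255],[-0.5,0.4,0,0,0,0,255],[-0.5,0.4,0,0,0,0,255],[-0.3,0.3,0,0,0,0,255],[0,0,0,0,0,0,255]]])

```text
time_s: 3.2
eef_pos: [0.5553, -0.0122, 0.4045]
eef_rot: [0.0, 0.739, 0.674, -0.0]
wrist_force: [0.0, -0.4, -0.8]
opening: 0.004
```

```bash
cat >> h.py <<'E'
def wsnap(fn=None,**k):
    c=snap('wrist',fn,**k);o=c['obs'];w,x,y,z=o['eef_rot']
    from scipy.spatial.transform import Rotation as Ro
    T=np.eye(4);T[:3,:3]=Ro.from_quat([x,y,z,w]).as_matrix();T[:3,3]=o['eef_pos']
    M=T@c['tool_from_camera'];c['R']=M[:3,:3].T;c['t']=-c['R']@M[:3,3]
    np.savez('wrist.npz',**{k:v for k,v in c.items() if k!='obs'})
    return c
C0=np.array([.5644,-.131]);YV=np.array([.0975,.9952]);XV=np.array([.9952,-.0975])
def vise(p): d=np.asarray(p)[...,:2]-C0; return np.stack([d@XV,d@YV,np.asarray(p)[...,2]],-1)*1000
E
python3 - <<'E'
from h import *
np.set_printoptions(precision=1,suppress=True)
c=wsnap('w0.png',scale=1.25)
v,u=np.mgrid[0:400,0:640]
for n,C in(('wrist',c),('side',load('side')),('scene',load('scene'))):
    P=np.array([at_depth(C,a,b) for b in range(0,400) for a in range(0,640) if 0.3<C['depth'][b,a]<2 ]) if n=='wrist' else np.array([at_depth(C,a,b) for b in range(160,320) for a in range(230,390)])
    V=vise(P);k=(abs(V[:,0])<60)&(V[:,1]>-20)&(V[:,1]<90)&(V[:,2]>64)&(V[:,2]<90)
    V=V[k];print(n,len(V))
    if len(V):
        print(V.mean(0),V.min(0),V.max(0))
        A=np.c_[V[:,1],V[:,2],np.ones(len(V))];s=np.linalg.lstsq(A,-(V[:,1]**2+V[:,2]**2),rcond=None)[0]
        print('circle',-s[:2]/2,(s[0]**2/4+s[1]**2/4-s[2])**.5)
E
```

```text
wrist 727
[ 0.8 49.2 75.4] [-16.7 -17.4  64. ] [23.3 58.9 85.7]
circle [31.4 58.2] 26.58311042936393
side 193
[ 0.5 19.1 78.1] [-16.7  -0.4  64. ] [17.6 49.2 87.2]
circle [25.8 64.4] 20.2762594802015
scene 181
[ 1.1 36.5 76.5] [-17.8   5.9  64.6] [16.2 56.4 86.2]
circle [32.1 66.9] 17.66707327370031
```

View pics/w0.png

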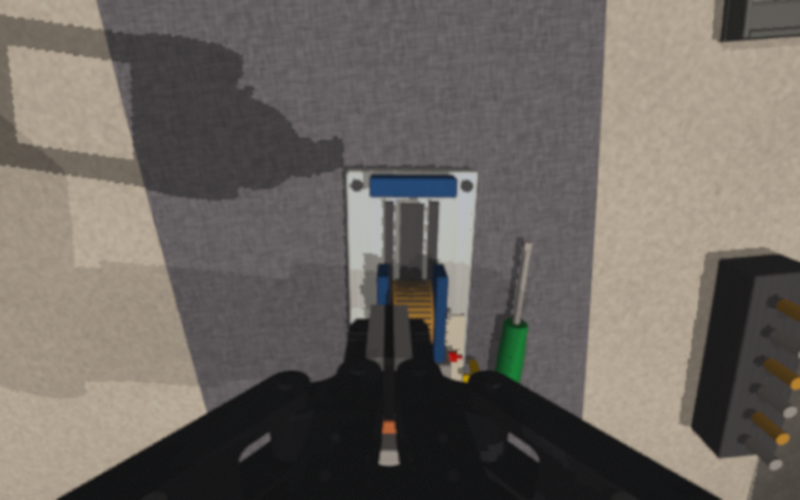

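The wrist view shows the wheel just ahead of the closed fingers at about (412,310), the pointer at (453,356) and the yellow flag at (470,370). Depth puts the wheel at vise (0.5, 31) mm with its top at about 85 mm, which agrees with the task. Next I'll hover behind the wheel top.

>>> drive_tool(commands=[[[-0.16,0.06,0.26,0,0,0,255],[-0.16,0.06,0.26,0,0,0,255],[-0.16,0.06,0.26,0,0,0,255],[-0.16,0.06,0.26,0,0,0,255],[-0.16,0.06,0.26,0,0,0,255],[-0.16,0.06,0.26,0,0,0,255],[-0.16,0.06,0.26,0,0,0,255],[-0.16,0,0.26,0,0,0,255],[-0.12,0,0.26,0,0,0,255],[0,0,0.26,0,0,0,255]]])

```text
time_s: 4.25
eef_pos: [0.5684, -0.0825, 0.2736]
eef_rot: [0.0, 0.74, 0.673, -0.0]
wrist_force: [-0.4, 0.1, -0.1]
opening: 0.002
```

>>> drive_tool(commands=[[[0,0,0.1,0,0,0,255],[0,0,0.1,0,0,0,255],[0,0,0.1,0,0,0,255],[0,0,0,0,0,0,255]]])

```text
time_s: 4.65
eef_pos: [0.5684, -0.0813, 0.2593]
eef_rot: [-0.0, 0.739, 0.673, -0.0]
wrist_force: [-0.4, -0.1, -0.4]
opening: -0.0
```

>>> drive_tool(commands=[[[-0.04,0.02,0.04,0,0,0,255],[0,0,0.05,0,0,0,255],[0,0,0.05,0,0,0,255],[0,0,0.05,0,0,0,255],[0,0,0,0,0,0,255]]])

```text
time_s: 5.15
eef_pos: [0.5698, -0.0838, 0.2508]
eef_rot: [0.001, 0.739, 0.673, 0.0]
wrist_force: [-0.2, -0.3, 6.5]
opening: -0.0
```

>>> drive_tool(commands=[[[-0.08,0,0.02,0,0,0,255],[-0.08,0,0,0,0,0,255],[-0.08,0,0,0,0,0,255],[-0.08,0,0,0,0,0,255],[-0.08,0,0,0,0,0,255],[-0.08,0,0,0,0,0,255],[-0.08,0,0,0,0,0,255],[-0.08,0,0,0,0,0,255],[-0.08,0,0,0,0,0,255],[0,0,0,0,0,0,255]]])

```text
time_s: 6.15
eef_pos: [0.5663, -0.1203, 0.2503]
eef_rot: [0.001, 0.74, 0.673, 0.0]
wrist_force: [-2.1, -1.7, 7.7]
opening: -0.001
```

>>> drive_tool(commands=[[[0,0,-0.1,0,0,0,255],[0,0,-0.25,0,0,0,255],[0,0,-0.25,0,0,0,255],[0,0,0,0,0,0,255]]])

```text
time_s: 6.55
eef_pos: [0.5668, -0.1198, 0.2816]
eef_rot: [0.002, 0.739, 0.673, 0.001]
wrist_force: [0.2, -0.8, 0.3]
opening: 0.001
```

```bash
python3 - <<'E'
from h import *
c=snap('side');im=c['pixels'][:,:,::-1]
a=cv2.resize(im[250:300,320:370],None,fx=8,fy=8,interpolation=cv2.INTER_CUBIC)
w=wsnap();b=cv2.resize(w['pixels'][230:330,320:420,::-1],None,fx=4,fy=4,interpolation=cv2.INTER_CUBIC)
cv2.imwrite('pics/m1.png',np.hstack([a,b]))
E
```

```text
(no output)
```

View pics/m1.png

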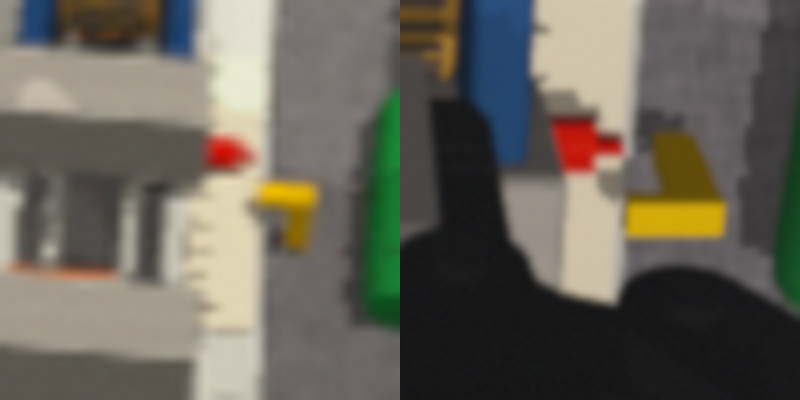

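The left (side) crop shows the pointer tip at (256,157) and the flag arm's top at y 183–207. The right (wrist) crop shows the pointer tip at (620,147) and the flag's bright top face at x 627–725, y 200–237.

```bash
python3 - <<'E'
from h import *
np.set_printoptions(precision=1,suppress=True)
c=load('side');w=load('wrist')
S=lambda x,y,z:vise(at_z(c,*un(x,y,8,320,250),z))
W=lambda x,y,z:vise(at_z(w,*un(x-400,y,4,320,230),z))
print('side ptr',S(256,157,.029),'flag far/near',S(290,183,.0325),S(290,207,.0325))
print('wrist ptr',W(620,139,.0305),W(620,153,.0305),'flag far/near',W(676,200,.0325),W(676,237,.0325),W(627,218,.0325),W(725,218,.0325))
for n,x,y in(('ptr',570,140),('flag',676,218),('flagdark',690,165)):
    u,v=un(x-400,y,4,320,230);print(n,vise(at_depth(w,u,v)))
E
```

```text
side ptr [ 49.9 -37.8  29. ] flag far/near [ 60.9 -49.3  32.5] [ 61.2 -58.5  32.5]
wrist ptr [ 47.5 -35.6  30.5] [ 47.7 -38.5  30.5] flag far/near [ 58.2 -47.1  32.5] [ 58.9 -55.   32.5] [ 49.5 -50.9  32.5] [ 67.6 -50.9  32.5]
ptr [ 38.4 -35.8  30.6]
flag [ 58.8 -51.5  31.6]
flagdark [ 63.8 -47.6  19.6]
```

>>> drive_tool(commands=[[[0.15,-0.01,0,0,0,0,255],[0.15,-0.01,0,0,0,0,255],[0.15,0,0,0,0,0,255],[0.13,0,0,0,0,0,255],[0,0,0.15,0,0,0,255],[0,0,0.15,0,0,0,255],[0,0,0.15,0,0,0,255],[0,0,0.1,0,0,0,255],[0,0,0.07,0,0,0,255],[0,0,0,0,0,0,255]]])

```text
time_s: 7.65
eef_pos: [0.5678, -0.0907, 0.2481]
eef_rot: [-0.0, 0.74, 0.673, 0.0]
wrist_force: [-2.4, 1.6, 8.1]
opening: -0.003
```

>>> drive_tool(commands=[[[-0.08,0,-0.03,0,0,0,255],[-0.08,0,0,0,0,0,255],[-0.08,0,0,0,0,0,255],[-0.08,0,0,0,0,0,255],[-0.08,0,0,0,0,0,255],[-0.08,0,0,0,0,0,255],[-0.08,0,0,0,0,0,255],[-0.08,0,0,0,0,0,255],[-0.08,0,0,0,0,0,255],[0,0,0,0,0,0,255]]])

```text
time_s: 8.65
eef_pos: [0.5642, -0.1274, 0.2502]
eef_rot: [0.0, 0.74, 0.673, -0.0]
wrist_force: [-3.7, -0.4, 7.9]
opening: 0.002
```

>>> drive_tool(commands=[[[0,0,-0.1,0,0,0,255],[0,0,-0.25,0,0,0,255],[0,0,-0.25,0,0,0,255],[0.15,0,0,0,0,0,255],[0.15,0,0,0,0,0,255],[0,0,0,0,0,0,255]]])

```text
time_s: 9.25
eef_pos: [0.5655, -0.1101, 0.2792]
eef_rot: [-0.001, 0.739, 0.674, -0.0]
wrist_force: [-0.4, -0.8, 0.3]
opening: -0.001
```

```bash
python3 - <<'E'
from h import *
c=snap('side');im=c['pixels'][:,:,::-1]
a=cv2.resize(im[250:300,320:370],None,fx=8,fy=8,interpolation=cv2.INTER_CUBIC)
w=wsnap();b=cv2.resize(w['pixels'][250:350,320:420,::-1],None,fx=4,fy=4,interpolation=cv2.INTER_CUBIC)
cv2.imwrite('pics/m2.png',np.hstack([a,b]))
E
```

```text
(no output)
```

View pics/m2.png

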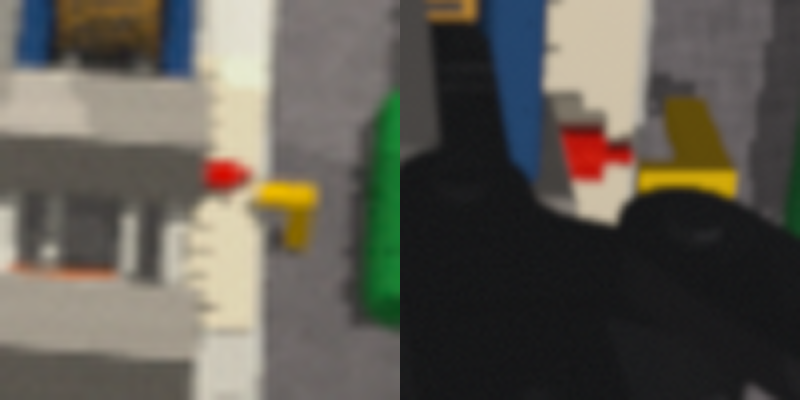

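Side crop: pointer tip at (248,176), flag top at y 183–207. Wrist crop: pointer tip at (632,155), with edges at 148 and 163, and the flag's far edge at y≈170.

```bash
python3 - <<'E'
from h import *
np.set_printoptions(precision=1,suppress=True)
c=load('side');w=load('wrist')
S=lambda x,y,z:vise(at_z(c,*un(x,y,8,320,250),z))
W=lambda x,y,z:vise(at_z(w,*un(x-400,y,4,320,250),z))
print('side ptr',S(248,176,.029),'flag far/near',S(290,183,.0325),S(290,207,.0325))
print('wrist ptr',W(630,148,.0305),W(630,163,.0305),'flag far',W(690,170,.0325),W(650,170,.0325))
for n,x,y in(('ptr',585,150),('flag',690,180),('flagdark',690,165)):
    u,v=un(x-400,y,4,320,250);print(n,vise(at_depth(w,u,v)))
E
```

```text
side ptr [ 47.6 -45.4  29. ] flag far/near [ 60.9 -49.3  32.5] [ 61.2 -58.5  32.5]
wrist ptr [ 47.7 -44.   30.5] [ 47.9 -47.2  30.5] flag far [ 58.7 -47.3  32.5] [ 51.3 -47.4  32.5]
ptr [ 39.3 -44.   31.2]
flag [ 59.  -49.9  31.9]
flagdark [ 59.4 -48.3  29.4]
```

>>> drive_tool(commands=[[[0.06,0.02,0.1,0,0,0,255],[0,0,0.15,0,0,0,255],[0,0,0.15,0,0,0,255],[0,0,0.1,0,0,0,255],[0,0,0.08,0,0,0,255],[0,0,0,0,0,0,255]]])

```text
time_s: 9.95
eef_pos: [0.567, -0.1087, 0.2505]
eef_rot: [-0.0, 0.739, 0.673, -0.0]
wrist_force: [-3.6, 2.1, 8.4]
opening: -0.003
```

>>> drive_tool(commands=[[[-0.08,0,0,0,0,0,255],[-0.08,0,0,0,0,0,255],[-0.08,0,0,0,0,0,255],[-0.08,0,0,0,0,0,255],[-0.06,0,0,0,0,0,255],[0,0,0,0,0,0,255]]])

```text
time_s: 10.55
eef_pos: [0.5651, -0.1281, 0.2511]
eef_rot: [-0.0, 0.74, 0.673, -0.0]
wrist_force: [-3.3, -0.1, 7.2]
opening: 0.002
```

>>> drive_tool(commands=[[[0,0,-0.1,0,0,0,255],[0,0,-0.25,0,0,0,255],[0,0,-0.3,0,0,0,255],[-0.3,0,-0.3,0,0,0,255],[-0.4,0,-0.3,0,0,0,255],[-0.4,0,-0.2,0,0,0,255],[-0.4,0,0,0,0,0,255],[-0.3,0,0,0,0,0,255],[0,0,0,0,0,0,255],[0,0,0,0,0,0,255]]])

```text
time_s: 11.55
eef_pos: [0.5566, -0.2174, 0.3231]
eef_rot: [-0.0, 0.74, 0.673, 0.0]
wrist_force: [0.1, 0.4, 0.2]
opening: -0.002
```

```bash
python3 - <<'E'
from h import *
w=wsnap()
p=w['R']@np.array([.6105,-.186,.029])+w['t'];K=w['intrinsics'];u=int(K[0,0]*p[0]/p[2]+K[0,2]);v=int(K[1,1]*p[1]/p[2]+K[1,2]);print(u,v,w['obs']['eef_pos'])
u0=max(0,u-40);v0=max(0,v-40);print(u0,v0)
cv2.imwrite('pics/m3.png',cv2.resize(w['pixels'][v0:v0+80,u0:u0+80,::-1],None,fx=7,fy=7,interpolation=cv2.INTER_CUBIC))
E
```

```text
377 139 [ 0.55657477 -0.21735843  0.32310302]
337 99
```

View pics/m3.png

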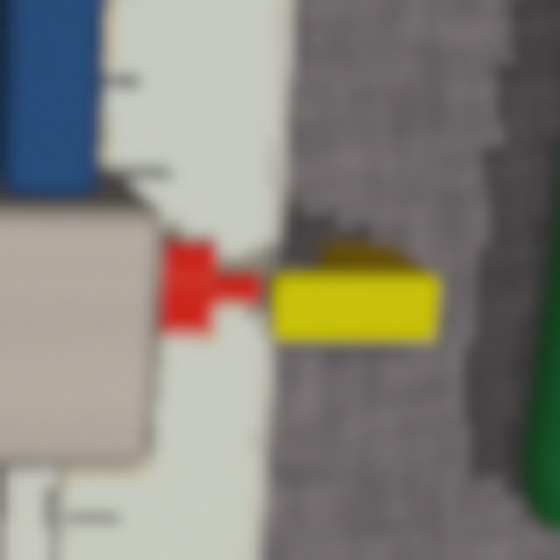

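Very clear view from almost directly above. The pointer tip spans y 272–302 at x≈262 (middle 287), and the yellow band spans y 270–343 (middle ≈306).

```bash
python3 - <<'E'
from h import *
np.set_printoptions(precision=2,suppress=True)
w=load('wrist')
W=lambda x,y,z:vise(at_z(w,*un(x,y,7,337,99),z))
print('cam',vise(-w['R'].T@w['t']))
print('ptr',W(255,272,.0305),W(255,302,.0305),'flag L',W(275,270,.0325),W(275,343,.0325),'R',W(438,274,.0325),W(438,343,.0325))
for n,x,y in(('ptr',190,287),('tip',240,287),('flag',350,306)):
    print(n,vise(at_depth(w,*un(x,y,7,337,99))))
print('bed axis check: bed edge +x',W(297,5,.018),W(265,540,.018))
E
```

```text
cam [ -0.35  -6.62 293.22]
ptr [ 47.36 -48.03  30.5 ] [ 47.56 -51.33  30.5 ] flag L [ 49.16 -47.48  32.5 ] [ 49.66 -55.49  32.5 ] R [ 66.96 -47.79  32.5 ] [ 67.59 -55.37  32.5 ]
ptr [ 40.12 -49.5   31.83]
tip [ 45.48 -49.37  32.39]
flag [ 57.65 -51.39  32.31]
bed axis check: bed edge +x [ 52.55 -20.3   18.  ] [ 52.74 -81.82  18.  ]
```

>>> drive_tool(commands=[[[0.3,0,0,0,0,0,255],[0.4,0,0,0,0,0,255],[0.4,0,0,0,0,0,255],[0.4,0,0,0,0,0,255],[0.36,0,0.2,0,0,0,255],[0.2,0,0.3,0,0,0,255],[0,0,0.3,0,0,0,255],[0,0,0.2,0,0,0,255],[0,0,0.1,0,0,0,255],[0,0,0,0,0,0,255]]])

```text
time_s: 12.6
eef_pos: [0.566, -0.1152, 0.2668]
eef_rot: [-0.001, 0.74, 0.673, -0.001]
wrist_force: [-0.2, 0.6, -0.2]
opening: 0.0
```

Tip is 10 mm above the wheel top, at vise y ≈ 16. Next: press, then the final short stroke of 8.3 mm.

>>> drive_tool(commands=[[[0,0,0.1,0,0,0,255],[0,0,0.1,0,0,0,255],[0,0,0.08,0,0,0,255],[0,0,0.04,0,0,0,255],[0,0,0,0,0,0,255]]])

```text
time_s: 13.1
eef_pos: [0.5668, -0.115, 0.2529]
eef_rot: [0.001, 0.739, 0.673, 0.0]
wrist_force: [-2.2, 0.2, 5.1]
opening: -0.002
```

>>> drive_tool(commands=[[[-0.04,0,0,0,0,0,255],[-0.05,0,0,0,0,0,255],[-0.05,0,0,0,0,0,255],[-0.026,0,0,0,0,0,255],[0,0,0,0,0,0,255]]])

```text
time_s: 13.6
eef_pos: [0.566, -0.1231, 0.2531]
eef_rot: [0.001, 0.739, 0.673, 0.0]
wrist_force: [-1.7, 0.1, 5.7]
opening: 0.004
```

>>> drive_tool(commands=[[[0,0,-0.1,0,0,0,255],[0,0,-0.25,0,0,0,255],[0,0,-0.3,0,0,0,255],[-0.3,0,-0.3,0,0,0,255],[-0.4,0,-0.3,0,0,0,255],[-0.4,0,-0.2,0,0,0,255],[-0.4,0,0,0,0,0,255],[-0.4,0,0,0,0,0,255],[0,0,0,0,0,0,255],[0,0,0,0,0,0,255]]])

```text
time_s: 14.6
eef_pos: [0.5566, -0.2183, 0.3255]
eef_rot: [0.0, 0.74, 0.673, 0.0]
wrist_force: [1.1, 0.4, 0.3]
opening: -0.003
```

```bash
python3 - <<'E'
from h import *
w=wsnap()
p=w['R']@np.array([.6105,-.186,.029])+w['t'];K=w['intrinsics'];u=int(K[0,0]*p[0]/p[2]+K[0,2]);v=int(K[1,1]*p[1]/p[2]+K[1,2]);print(u,v,w['obs']['eef_pos'])
u0=max(0,u-40);v0=max(0,v-40);print(u0,v0)
cv2.imwrite('pics/m4.png',cv2.resize(w['pixels'][v0:v0+80,u0:u0+80,::-1],None,fx=7,fy=7,interpolation=cv2.INTER_CUBIC))
E
```

```text
376 137 [ 0.55656286 -0.21834513  0.32550948]
336 97
```

View pics/m4.png

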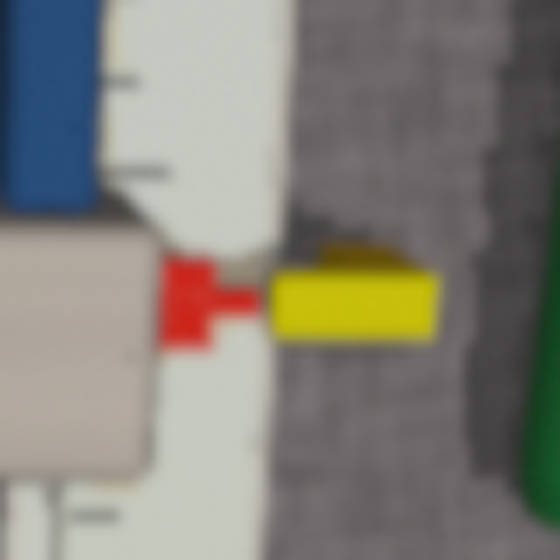

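The pointer tip (middle y ≈ 301–304) now stands inside the yellow band (272–342, middle ≈306.5). I'll check it numerically and with red/yellow masks.

```bash
python3 - <<'E'
from h import *
np.set_printoptions(precision=2,suppress=True)
w=load('wrist')
W=lambda u,v,z:vise(at_z(w,u,v,z))
h=cv2.cvtColor(w['pixels'],cv2.COLOR_RGB2HSV)[97:177,336:416]
for n,m in(('red',((h[...,0]<8)|(h[...,0]>172))&(h[...,1]>150)),('yel',(h[...,0]>24)&(h[...,0]<33)&(h[...,1]>150)&(h[...,2]>140))):
    P=np.argwhere(m);P=P+[97,336]
    for nm,Q in(('all',P),('tip',P[P[:,1]>=367] if n=='red' else P[P[:,1]<=385])):
        a=Q[:,0].mean();u=Q[:,1].mean()
        print(n,nm,len(Q),u,a,[W(u,a,z)[1].round(2) for z in(.029,.0305,.0325)])
o=ctrl.get_obs();print(o['time_s'],o['wrist_force'])
snap('side','s5.png',None,1.25)
E
```

```text
red all 101 363.7029702970297 139.72277227722773 [np.float64(-51.73), np.float64(-51.48), np.float64(-51.15)]
red tip 20 369.1 139.5 [np.float64(-51.53), np.float64(-51.28), np.float64(-50.95)]
yel all 208 386.0769230769231 140.06730769230768 [np.float64(-51.9), np.float64(-51.65), np.float64(-51.31)]
yel tip 98 380.05102040816325 140.0408163265306 [np.float64(-51.9), np.float64(-51.65), np.float64(-51.32)]
14.65 [-0.4   0.5   0.57]
```

View pics/s5.png

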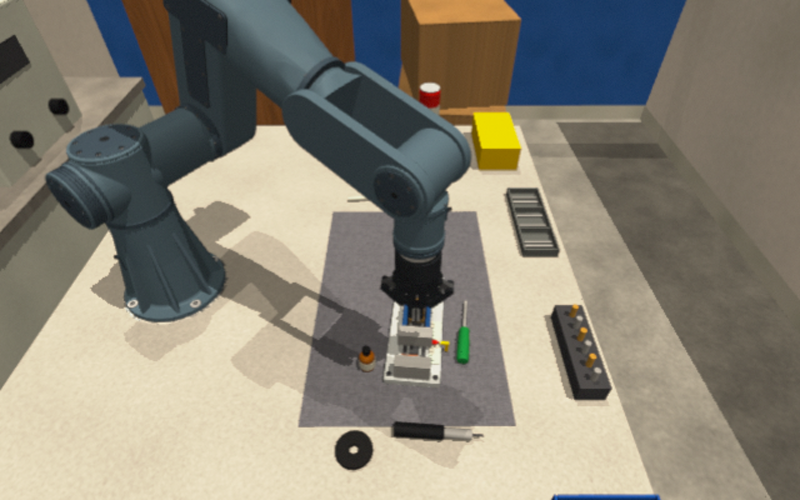

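The pointer is at −51.3 to −51.5 and the mark at −51.3 to −51.65, so they agree within about 0.3 mm. The side view shows the pointer against the flag at (440,343), and the bystanders it shows unmoved. The finger is well clear, so I'm handing in.

```bash
python3 -c "
from bench import ctrl
print(ctrl.hand_in())"
```

```text
the job is handed in; nothing more can be done
None
```

The vise is closed to its mark. I rolled the wheel towards the jaws in four strokes with the closed fingertip (about 36, 36, 19 and 8 mm), then lifted the finger clear and handed in at about 15 s.

- **Setting:** The last wrist picture shows the pointer tip inside the yellow band. By colour masks it is at vise y ≈ −51.3 to −51.5 mm and the mark at −51.3 to −51.65 mm, so they agree within about 0.3 mm.
- **Disagreement:** The side camera's coarser readings put the remaining distance about 2 mm longer than the wrist camera did. I went by the wrist camera, which looked down from close up. I did not repeat the side measurement after the last stroke.
- **Forces:** The wrist force read about 8 N at most after each move, and about zero with the finger clear.
- **Surroundings:** The flag, screwdriver, oil bottle, ring and handpiece look unmoved in the last side picture. The arm hid most of the pens and the bur block there, and I did not check the insert again closely. The fingertip touched nothing but the wheel.

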